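Open the loop's balancing valve by one turn

TASK

On the heating-loop skid, open the valve with the blue hand wheel by exactly one full turn counter-clockwise from shut: push the wheel round by the black upright handle on its rim, with the fingertips and without gripping or wrenching it, until the handle is back beside its yellow pointer, and then come away. Leave the red wheel shut and everything else on the bench where it is.

Things in the scene. Friction and masses are not known exactly. Their poses are not given: they have to be found in the camera images.
- blue_wheel (a joint): Turn of the blue hand wheel about its upright stem, rad. 0 = shut (a solid stop, where it starts, handle beside the yellow pointer); grows as the wheel turns counter-clockwise seen from above, which opens the valve; 6.283 is one turn (full travel is four turns). It turns with a steady friction of about 0.4 N m (5 to 6 N at the handle), stays where it is left and hardly coasts. Wheel and handle rise 5 mm per turn.
- blue_hub (a point): Centre of the blue hand wheel, on its upright axis at half the rim's height, about 190 mm above the bench when shut. The wheel lies level: rim 161 mm across overall, of 17 mm round section, three round spokes 14 mm thick, hub 38 mm across; a nut on the hub ends 22 mm and the stem 28 mm above this point.
- blue_grip_mid (a point): Middle of the black upright handle on the blue wheel's rim, 72 mm from the wheel's axis and 47 mm above the wheel's mid-plane. The handle stands straight up over the end of one spoke, is 70 mm tall (from 12 to 82 mm above the wheel's mid-plane), 19 mm thick at the foot, 26 mm at its thickest near the middle and 21 mm near the top, and its sleeve spins freely on its own upright axis.
- blue_grip: The same black handle, origin on its axis at its foot, 12 mm above the wheel's mid-plane; z up along the handle.
- blue_mark (a point): Top of the fixed yellow pointer just outside the blue wheel's rim, 97.5 mm from the axis and level with the wheel. The handle stands exactly beside it, on the same radius, when the valve is shut and again after each full turn. The pointer can lie in any direction from the hub.
- red_wheel (a joint): Turn of the red hand wheel, rad; 0 = shut, where it starts and must stay. An identical valve with a red wheel and its own black handle, 240 mm from the blue one on the same skid; the two may change places.
- red_hub (a point): Centre of the red hand wheel, at half the rim's height; same sizes as the blue one.
- skid: Fixed aluminium base plate of the skid, 360 x 480 x 8 mm, with copper pipes, a green pump and a gauge; the origin is under the plate midway between the two wheels, x points away from the robot's side, y along the row of the two wheels (120 mm to either side). The gauge is its tallest other part: 185 mm above the bench, 150 mm beyond the row. Position and yaw vary.
- union_nut: Loose brass ring nut, 58 mm across, 24 mm tall, lying on the plate in front of and between the wheels; origin under its centre.
- tape_roll: Loose white roll, 54 mm across, 14 mm tall, lying on the plate between the two valves; origin under its centre.
- wrench: Loose steel wrench, 200 mm long, flat on the bench; origin at its middle, x along it.
- screwdriver: Loose screwdriver, 200 mm long, on the bench; x along it.
- mug: Loose white mug, 80 mm across, 95 mm tall; origin under its centre.
- sealant: Loose blue bottle with a red cap, 56 mm across, 150 mm tall; origin under its centre.
- spool: Loose filament spool lying flat, orange on black, 200 mm across, 62 mm tall; origin under its centre.
- mannequin: Loose wooden drawing figure on a round foot 84 mm across, 206 mm tall; origin under the foot.

How it is judged:
By the outcome, as a careful person would: the job done as asked, in the order asked, and still so for the second after the job is handed in, with the robot touching nothing.
It also fails if it takes over 56 s, if anything falls off the work surface, if the arm or the gripper's body presses on something with over 40 N, if the wrist force passes 120 N, or if a joint passes its speed limit or range.

ROBOT

A 6-joint arm with a two-finger parallel gripper is mounted at the origin on the work surface. World frame = base frame: x ahead of the robot, y to its left, z up, the work surface at z = 0. Lengths are in m, angles in rad, forces in N, time in s.
With the tool pointing down it reaches from about 0.4 to 0.825 m from the base axis. Payload 7 kg.
Tool frame: the origin (TCP) lies on the centre line of the jaws, within the pads' length; the fingertips stand tip_reach ahead of it and the grasp point (between the pads) is the TCP (tip_reach is the distance from the TCP to the fingertips, in m); z points along the fingers, y is the line along which they close (so a half turn about z gives the same grasp; the last joint's range is limited). The gripper opens to 88 mm and grips with 3 to 60 N. Pads are 19 mm wide; open, the fingers measure 130 mm over their backs; the gripper's body (78 mm by 193 mm) begins 47 mm behind the grasp point.
Start: joints at [-0.94, 0.359, 0.012, 0, -1.224, -0.288], TCP at [0.227, -0.636, 0.246] pointing down, gripper open.
Joint ranges: [-3.07, 3.07], [-1.43, 2.12], [-1.02, 1.25], [-3.03, 1.67], [-3.05, -0], [-3.03, 3.03]. Speed limits (rad/s): [2.39, 2.39, 3.01, 3.14, 3.14, 3.14].

INTERFACE

Orientations are given as [roll, pitch, yaw] about the fixed x, y, z axes, in that order (R = Rz(yaw) Ry(pitch) Rx(roll)).
In Python, from station import get_state, grab_frame, calibration, job_done, find_in, mark_of, tip_reach gives the robot as it stands.
- The arm moves only by the shell command python3 -m handwheel 'ROWS' [OPENING] [FORCE]. ROWS is JSON, a list of rows, each an object with "delta_pos": the shift along the world's x, y, z in units of 30 mm (1.0 is 30 mm), a list of three; "dr": the turn, a rotation vector about the world's x, y, z in degrees, a list of three. In form: [{"delta_pos": [tx, ty, tz], "dr": [rx, ry, rz]}, ...]. A call has 1 to 10 rows; each row shifts and turns the commanded pose from where the row before left it; what a row does not reach is not made up. A row lasts 1/10 s, in which the tool goes at most 50 mm and 8.59 degrees, less where a joint would pass 70% of its speed; a pose out of reach is approached as far as the arm can. A call is refused whole if a number of a shift passes 1 or a number of a turn 8.59, either way. A call with a gripper value outside its range is refused whole. OPENING is the closure, from -1 (fully open) to 1 (shut), set as the call begins (- or left out, the last holds). The fingers move at their own pace and stop on an object; FORCE is the grip in N (left out, the last holds). Time passes only in rows, so rows that do not move let the fingers close. It gives the time, the measured TCP pose, the force, the opening and the grip force at its end, in the units of the state.
- get_state(): the state, without advancing time (a new reading comes with each control period).
- grab_frame(name): name is "scene" or "top" or "wrist"; returns the picture (420x560x3 uint8, red, green, blue); there is no depth.
- calibration(name): a dict with "fx", "fy", "cx", "cy" (pixels), "extrinsics" (4x4, takes a point from world to camera coordinates). Camera axes: x right, y down, z forward; pixel columns grow to the right and rows downward; lengths in m; the calibration is good to about 2 mm. A picture is of the moment at which its call begins: read the wrist's pose just before it. calibration takes no time and is no camera call; for the wrist camera it gives the pose at the moment of the call.
- job_done(): hands the job in; it is judged then, once.
Trained networks look in the newest picture that a camera, given by its name, has taken for a name from the list of things; names that differ only in an ending like _2 or _b are one class to them, and where a whole thing is asked for, a point or a joint stands for the part that bears it (a point fixed in the world has none). Each returns a list of dicts, best first, with "conf" (0 to 1); they miss things now and then, are a little off and sometimes report something else, mostly with a low value. They report only what shows in the picture. A call takes as long as a camera call.
- find_in(camera, query): "location" ([column, row] in pixels, amid what is visible of it).
- mark_of(camera, query): "location" ([column, row] in pixels: a listed point, or the origin of a listed thing).
The state is a dict: "t": time; "q": joint angles; "qd": joint speeds; "joint_efforts": joint torques, N m; "eef_pos": TCP position; "ee_rot": TCP orientation; "force": force on the tool from outside, world axes, zero at the start; "moment": the same for the moment, N m; "width": finger opening in m; "gripper_force": force on a finger pad.
Only numpy, scipy, OpenCV 4.12 (cv2) and the standard library are available. Lean on these libraries where they do the work, as an engineer would, in place of code of your own. Each camera call takes 0.05 s, during which the arm holds its last target. There are 200 camera calls.

## Working session

There is one attempt and no reset: what is moved stays moved. The work goes in short steps, Python scripts to look and compute and a shell command to move; the robot and the scene stay as the last step left them, time stands still between calls to the robot, and variables do not carry over. Pictures are saved under pics/ and viewed, at most 10 in all, crops included, and the job is handed in when it is done.

```bash
mkdir -p pics; cat > h.py <<'E'
import numpy as np, cv2
from station import *
def look(cam,names,save=None):
    im=grab_frame(cam)
    if save: cv2.imwrite('pics/'+save,im[:,:,::-1])
    c=calibration(cam); out={}
    for n in names:
        r=mark_of(cam,n); out[n]=[(np.round(d['location'],1).tolist(),round(d['conf'],2)) for d in r[:3]]
    return c,out
def P(c):
    K=np.array([[c['fx'],0,c['cx']],[0,c['fy'],c['cy']],[0,0,1]]); return K@np.array(c['extrinsics'])[:3]
def ray(c,uv,z):
    p=P(c); A=np.c_[p[:,0],p[:,1],-np.array([uv[0],uv[1],1])]; return np.linalg.solve(A,-(p[:,2]*z+p[:,3]))[:2]
def tri(cs,uvs):
    A=[]
    for c,(u,v) in zip(cs,uvs):
        p=P(c); A+=[u*p[2]-p[0],v*p[2]-p[1]]
    X=np.linalg.svd(np.array(A))[2][-1]; return X[:3]/X[3]
E
python3 - <<'E'
from h import *
N=['blue_hub','blue_grip_mid','blue_mark','red_hub']
cs=[];o=[]
for cam in ['top','scene']:
    c,r=look(cam,N,cam+'1.png'); cs.append(c); o.append(r)
for n in N:
    print(n,o[0][n],o[1][n])
    if o[0][n] and o[1][n]: print(tri(cs,[o[0][n][0][0],o[1][n][0][0]]).round(4))
for n,z in [('blue_hub',.19),('blue_grip_mid',.237),('blue_mark',.19),('red_hub',.19)]:
    for i in (0,1):
        if o[i][n]: print(n,i,ray(cs[i],o[i][n][0][0],z).round(4))
s=get_state();print(s['t'],s['eef_pos'],s['ee_rot'],tip_reach if not callable(tip_reach) else tip_reach())
E
```

```text
blue_hub [([229.5, 185.6], 0.82), ([145.2, 231.4], 0.34)] [([334.9, 194.9], 0.82)]
[0.544  0.1454 0.1969]
blue_grip_mid [([202.9, 176.4], 0.42)] [([358.4, 179.9], 0.41)]
[0.5663 0.2233 0.2368]
blue_mark [([194.1, 173.9], 0.92)] [([360.0, 188.0], 0.88), ([324.1, 173.8], 0.71)]
[0.5736 0.2481 0.1968]
red_hub [([307.6, 196.9], 0.69)] [([280.1, 218.7], 0.79), ([365.7, 190.3], 0.22)]
[ 0.5182 -0.0835  0.1962]
blue_hub 0 [0.5453 0.1464]
blue_hub 1 [0.538  0.1514]
blue_grip_mid 0 [0.5625 0.2189]
blue_grip_mid 1 [0.569  0.2297]
blue_mark 0 [0.5785 0.2538]
blue_mark 1 [0.5655 0.2482]
red_hub 0 [ 0.5162 -0.088 ]
red_hub 1 [ 0.5159 -0.0743]
0.5 [ 0.22684628 -0.63569769  0.24551885] [ 3.14149873e+00 -3.53649859e-05 -2.79878275e+00] 0.019
```

View pics/top1.png

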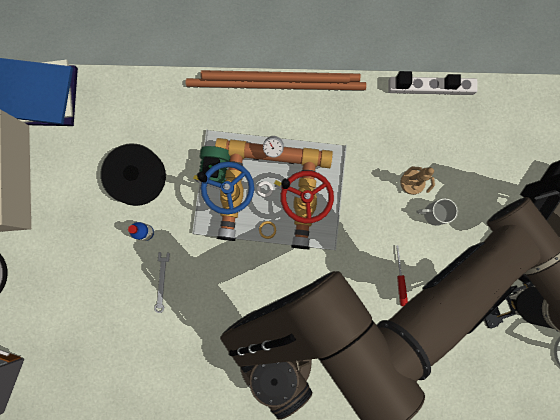

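View pics/scene1.png

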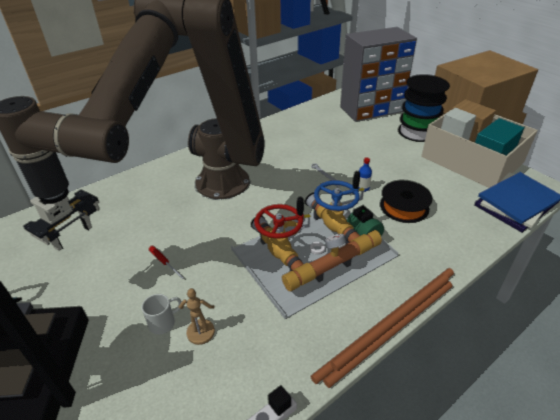

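The top view shows the blue wheel at (229,186) with its handle and pointer on its left at (202,176) and (194,174). The red wheel is on the right at (307,197), its handle pointing toward the blue one. The scene view agrees. I'll close the fingers, rise and go over for a wrist view.

```bash
python3 -m handwheel '[{"delta_pos":[0.6,0.9,0.5],"dr":[0,0,-1.4]},{"delta_pos":[0.6,0.9,0.5],"dr":[0,0,-1.4]},{"delta_pos":[0.6,0.9,0.5],"dr":[0,0,-1.4]},{"delta_pos":[0.6,0.9,0.5],"dr":[0,0,-1.4]},{"delta_pos":[0.6,0.9,0.5],"dr":[0,0,-1.4]},{"delta_pos":[0.6,0.9,0.5],"dr":[0,0,-1.4]},{"delta_pos":[0.6,0.9,0.5],"dr":[0,0,-1.4]},{"delta_pos":[0.6,0.9,0.5],"dr":[0,0,-1.4]},{"delta_pos":[0.6,0.9,0.5],"dr":[0,0,-1.4]},{"delta_pos":[0.6,0.9,0.5],"dr":[0,0,-1.4]}]' 1 10
python3 -m handwheel '[{"delta_pos":[0.3,0.9,0],"dr":[0,0,-1.4]},{"delta_pos":[0.3,0.9,0],"dr":[0,0,-1.4]},{"delta_pos":[0.3,0.9,0],"dr":[0,0,-1.4]},{"delta_pos":[0.3,0.9,0],"dr":[0,0,-1.4]},{"delta_pos":[0.3,0.9,0],"dr":[0,0,-1.4]},{"delta_pos":[0.3,0.9,0],"dr":[0,0,-1.4]},{"delta_pos":[0.3,0.9,0],"dr":[0,0,-1.4]},{"delta_pos":[0.3,0.9,0],"dr":[0,0,-1.4]},{"delta_pos":[0.3,0.9,0],"dr":[0,0,-1.4]},{"delta_pos":[0.3,0.9,0],"dr":[0,0,-1.4]}]'
python3 -m handwheel '[{"delta_pos":[0.1,1,0],"dr":[0,0,-1.4]},{"delta_pos":[0.1,1,0],"dr":[0,0,-1.4]},{"delta_pos":[0.1,1,0],"dr":[0,0,-1.4]},{"delta_pos":[0.1,1,0],"dr":[0,0,-1.4]},{"delta_pos":[0.1,1,0],"dr":[0,0,-1.4]},{"delta_pos":[0.1,1,0],"dr":[0,0,-1.4]},{"delta_pos":[0,0,0],"dr":[0,0,0]},{"delta_pos":[0,0,0],"dr":[0,0,0]}]'
python3 - <<'E'
from h import *
s=get_state();print(s['t'],s['eef_pos'],s['ee_rot'],s['q'],s['width'],s['force'])
N=['blue_hub','blue_grip_mid','blue_mark','red_hub']
c,o=look('wrist',N,'w1.png')
for n,z in zip(N,(.192,.239,.192,.192)):
    print(n,o[n],[ray(c,a[0],z).round(4) for a in o[n]])
print(np.linalg.inv(np.array(c['extrinsics']))[:3].round(3))
E
```

```text
t: 1.5
eef_pos: [0.4073, -0.3644, 0.3965]
ee_rot: [-3.141, 0.001, -3.044]
force: [0.5, 0.3, 0.0]
width: 0.0131
gripper_force: 0.0
t: 2.5
eef_pos: [0.497, -0.0945, 0.3958]
ee_rot: [3.141, 0.001, 2.995]
force: [0.6, 0.2, 0.1]
width: 0.0004
gripper_force: 0.0
t: 3.3
eef_pos: [0.5148, 0.0848, 0.3955]
ee_rot: [-3.141, -0.0, 2.851]
force: [0.0, -0.7, 0.3]
width: 0.0005
gripper_force: 0.0
3.3 [0.51476352 0.08478152 0.39549471] [-3.14136998e+00 -1.23826175e-04  2.85081447e+00] [ 5.39753674e-01  3.96880597e-02 -5.84023598e-02  5.90541897e-05
 -1.47295383e+00 -2.40133395e+00] 0.0005261811966613413 [ 0.03920584 -0.67957413  0.3419079 ]
blue_hub [([350.1, 188.1], 0.62)] [array([0.5362, 0.1533])]
blue_grip_mid [([447.7, 201.0], 0.69)] [array([0.5586, 0.2247])]
blue_mark [([449.7, 192.6], 0.94)] [array([0.5689, 0.2466])]
red_hub [([121.2, 236.5], 0.78), ([250.4, 180.6], 0.21)] [array([ 0.5182, -0.0836]), array([0.5008, 0.0614])]
[[ 0.287  0.922  0.261  0.444]
 [ 0.958 -0.276 -0.079  0.107]
 [-0.001  0.273 -0.962  0.534]]
```

View pics/w1.png

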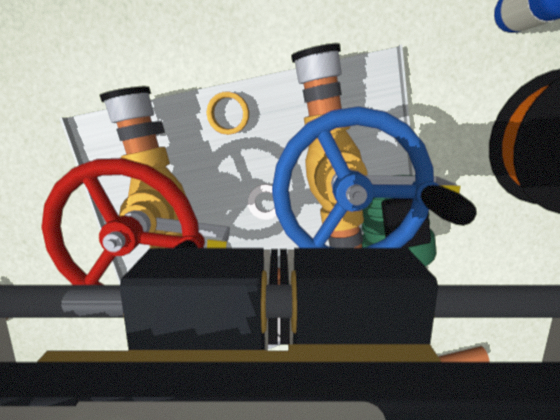

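The wrist view shows the blue hub at about (354,191), its handle on the right at (447,200), the yellow pointer at (450,190), and the red hub at (118,238). The three cameras differ by about 1 cm, so I'll fit the rim outline in the pictures I already have.

```bash
cat >> h.py <<'E'
from scipy.optimize import least_squares
def rimpts(cam,f,hub):
    c=calibration(cam); im=cv2.imread('pics/'+f); hsv=cv2.cvtColor(im,cv2.COLOR_BGR2HSV)
    m=cv2.inRange(hsv,(100,110,50),(120,255,255))
    # stack of radial search: outermost blue pixel along each ray
    p=P(c); out=[]
    for a in np.arange(0,2*np.pi,.05):
        for r in np.arange(.1,.06,-.0005):
            X=p@np.r_[hub[0]+r*np.cos(a),hub[1]+r*np.sin(a),hub[2],1]; u,v=X[:2]/X[2]
            if 0<=int(round(v))<420 and 0<=int(round(u))<560 and m[int(round(v)),int(round(u))]: break
        else: continue
        if r<.0995: out.append((u,v))
    return c,np.array(out)
def hubfit(views,h0):
    h=np.array(h0,float)
    for _ in range(4):
        D=[rimpts(cam,f,h) for cam,f in views]
        def res(x):
            R=[]
            for c,uv in D:
                for w in uv: R.append(1e3*(np.linalg.norm(ray(c,w,x[2])-x[:2])-.0805))
            return np.array(R)
        s=least_squares(res,h,loss='soft_l1',f_scale=2); h=s.x
    return h,np.median(abs(res(h))),[len(d[1]) for d in D]
E
python3 - <<'E'
from h import *
V=[('wrist','w1.png'),('top','top1.png'),('scene','scene1.png')]
for S in (V,V[:2],V[:1],V[1:2]): print(hubfit(S,[.541,.15,.192]))
E
```

```text
(array([0.53991553, 0.15440416, 0.19172502]), np.float64(1.5218172119495916), [113, 126, 126])
(array([0.54161424, 0.15522298, 0.18018563]), np.float64(0.9831311670875503), [113, 126])
(array([0.54135001, 0.15567745, 0.182168  ]), np.float64(0.5099824747558795), [113])
(array([0.54505881, 0.15671111, 0.16078351]), np.float64(0.5260781085192762), [126])
```

```bash
python3 -m handwheel '[{"delta_pos":[0.6,0.83,0],"dr":[0,0,0]},{"delta_pos":[0.6,0.83,0],"dr":[0,0,0]},{"delta_pos":[0.6,0.83,0],"dr":[0,0,0]},{"delta_pos":[0.6,0.83,0],"dr":[0,0,0]},{"delta_pos":[0.6,0.83,0],"dr":[0,0,0]},{"delta_pos":[0,0,0],"dr":[0,0,0]}]'
python3 -m handwheel '[{"delta_pos":[0,0,-0.84],"dr":[0,0,0]},{"delta_pos":[0,0,-0.84],"dr":[0,0,0]},{"delta_pos":[0,0,-0.84],"dr":[0,0,0]},{"delta_pos":[0,0,-0.84],"dr":[0,0,0]},{"delta_pos":[0,0,-0.84],"dr":[0,0,0]},{"delta_pos":[0,0,-0.84],"dr":[0,0,0]},{"delta_pos":[0,0,0],"dr":[0,0,0]},{"delta_pos":[0,0,0],"dr":[0,0,0]}]'
python3 - <<'E'
from h import *
im=grab_frame('wrist');cv2.imwrite('pics/w2.png',im[:,:,::-1])
print(get_state()['q'])
# rows for a pusher rotating rigidly about the hub: 7 deg per row from start angle
hub=np.array([.54,.154]);s=get_state();p=s['eef_pos'][:2]
t=np.array([-np.sin(np.radians(73.5)),np.cos(np.radians(73.5))])
hd=hub+.072*np.array([t[1],-t[0]])
q=hd-.0225*t
print('to contact',(q-p)/.03)
r=q-hub;a=np.arctan2(r[1],r[0]);R=np.hypot(*r)
d=np.radians(7)
for k in range(28):
    v=R*np.array([np.cos(a+(k+1)*d)-np.cos(a+k*d),np.sin(a+(k+1)*d)-np.sin(a+k*d)])/.03
    print(k,v.round(2).tolist(), end=' ')
E
```

```text
t: 4.15
eef_pos: [0.6064, 0.2106, 0.3934]
ee_rot: [-3.14, -0.002, 2.849]
force: [-0.3, -0.1, -0.2]
width: 0.0006
gripper_force: 0.0
t: 4.95
eef_pos: [0.6051, 0.2081, 0.2451]
ee_rot: [-3.141, 0.0, 2.849]
force: [0.0, -0.8, 0.9]
width: 0.0002
gripper_force: 0.0
[ 6.36150040e-01  3.01155292e-01 -7.07210938e-02  7.52689710e-04
 -1.19733212e+00 -2.49995686e+00]
to contact [-0.78479607  0.27139977]
0 [-0.26, 0.16] 1 [-0.28, 0.12] 2 [-0.29, 0.09] 3 [-0.3, 0.05] 4 [-0.31, 0.01] 5 [-0.31, -0.02] 6 [-0.3, -0.06] 7 [-0.29, -0.1] 8 [-0.28, -0.13] 9 [-0.26, -0.17] 10 [-0.24, -0.2] 11 [-0.21, -0.22] 12 [-0.18, -0.25] 13 [-0.15, -0.27] 14 [-0.12, -0.28] 15 [-0.08, -0.3] 16 [-0.04, -0.3] 17 [-0.01, -0.31] 18 [0.03, -0.31] 19 [0.07, -0.3] 20 [0.1, -0.29] 21 [0.14, -0.27] 22 [0.17, -0.26] 23 [0.2, -0.23] 24 [0.23, -0.21] 25 [0.25, -0.18] 26 [0.27, -0.15] 27 [0.29, -0.11]
```

View pics/w2.png

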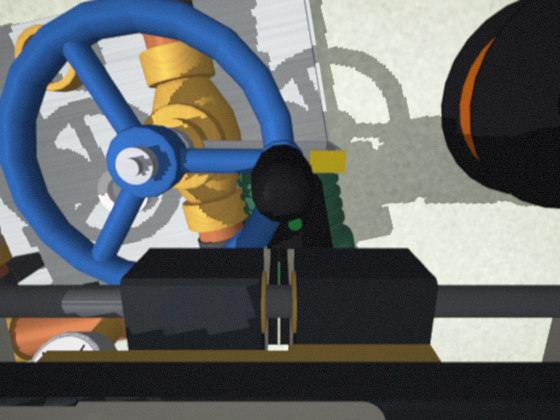

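The fingers (column 280) line up with the handle (column 282). Next I close the gap and push.

```bash
python3 -m handwheel '[{"delta_pos":[-0.26,0.09,0],"dr":[0,0,0]},{"delta_pos":[-0.26,0.09,0],"dr":[0,0,0]},{"delta_pos":[-0.26,0.09,0],"dr":[0,0,0]},{"delta_pos":[-0.26,0.16,0],"dr":[0,0,7]},{"delta_pos":[-0.28,0.12,0],"dr":[0,0,7]},{"delta_pos":[-0.29,0.09,0],"dr":[0,0,7]},{"delta_pos":[-0.3,0.05,0],"dr":[0,0,7]}]'
python3 - <<'E'
from h import *
im=grab_frame('wrist');cv2.imwrite('pics/w3.png',im[:,:,::-1])
c=calibration('wrist')
for n,z in (('blue_hub',.190),('blue_grip_mid',.237)):
    for d in mark_of('wrist',n)[:2]: print(n,d,ray(c,d['location'],z))
s=get_state();print(s['eef_pos'],s['ee_rot'][2],s['force'])
E
```

```text
t: 5.7
eef_pos: [0.5487, 0.2303, 0.2459]
ee_rot: [3.141, 0.005, -2.939]
force: [7.1, -1.2, -0.2]
width: 0.0006
gripper_force: 3.7
blue_hub {'location': [148.4, 198.8], 'conf': 0.76} [0.53849489 0.15527364]
blue_grip_mid {'location': [278.6, 230.0], 'conf': 0.73} [0.52529503 0.22765935]
[0.54782363 0.23008709 0.24559301] -2.9463689757944262 [ 4.16685409 -0.02404884  0.58835375]
```

View pics/w3.png

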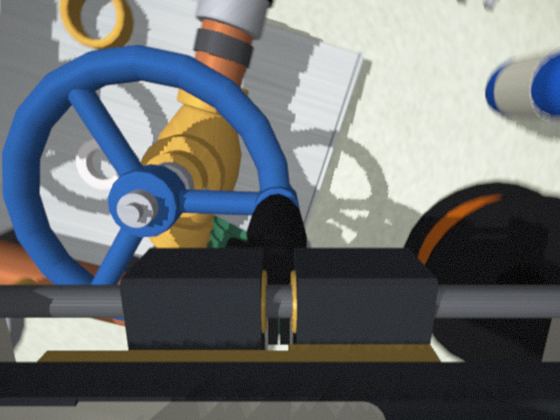

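The wheel follows: the handle sits centred on the fingers at (278,225), with a contact force of about 5 N. I'll carry on.

```bash
python3 -m handwheel '[{"delta_pos":[-0.31,0.01,0],"dr":[0,0,7]},{"delta_pos":[-0.31,-0.02,0],"dr":[0,0,7]},{"delta_pos":[-0.3,-0.06,0],"dr":[0,0,7]},{"delta_pos":[-0.29,-0.1,0],"dr":[0,0,7]},{"delta_pos":[-0.28,-0.13,0],"dr":[0,0,7]},{"delta_pos":[-0.26,-0.17,0],"dr":[0,0,7]},{"delta_pos":[-0.24,-0.2,0],"dr":[0,0,7]},{"delta_pos":[-0.21,-0.22,0],"dr":[0,0,7]},{"delta_pos":[-0.18,-0.25,0],"dr":[0,0,7]},{"delta_pos":[-0.15,-0.27,0],"dr":[0,0,7]}]'
python3 -m handwheel '[{"delta_pos":[-0.12,-0.28,0],"dr":[0,0,7]},{"delta_pos":[-0.08,-0.3,0],"dr":[0,0,7]},{"delta_pos":[-0.04,-0.3,0],"dr":[0,0,7]},{"delta_pos":[-0.01,-0.31,0],"dr":[0,0,7]},{"delta_pos":[0.03,-0.31,0],"dr":[0,0,7]},{"delta_pos":[0.07,-0.3,0],"dr":[0,0,7]},{"delta_pos":[0.1,-0.29,0],"dr":[0,0,7]},{"delta_pos":[0.14,-0.27,0],"dr":[0,0,7]},{"delta_pos":[0.17,-0.26,0],"dr":[0,0,7]},{"delta_pos":[0.2,-0.23,0],"dr":[0,0,7]}]'
python3 - <<'E'
from h import *
im=grab_frame('wrist');cv2.imwrite('pics/w4.png',im[:,:,::-1])
c=calibration('wrist')
for n,z in (('blue_hub',.192),('blue_grip_mid',.239)):
    for d in mark_of('wrist',n)[:2]: print(n,d,ray(c,d['location'],z))
s=get_state();print(s['eef_pos'],s['ee_rot'][2],s['force'],s['q'][5])
hub=np.array([.539,.1545]);r=s['eef_pos'][:2]-hub
print(np.hypot(*r),'yaw expected if handle centred:',np.degrees(np.arctan2(r[1],r[0]))+17.4+90)
E
```

```text
t: 6.85
eef_pos: [0.4722, 0.1893, 0.2457]
ee_rot: [-3.139, 0.005, -1.721]
force: [-0.5, 7.1, 4.7]
width: 0.0006
gripper_force: 3.8
t: 7.85
eef_pos: [0.4841, 0.1017, 0.2446]
ee_rot: [3.141, 0.002, -0.5]
force: [-6.6, 2.8, 5.8]
width: 0.0006
gripper_force: 3.7
blue_hub {'location': [148.5, 202.6], 'conf': 0.97} [0.53972679 0.15568381]
blue_grip_mid {'location': [277.8, 233.1], 'conf': 0.59} [0.50468203 0.09276749]
[0.48481366 0.10161695 0.2443089 ] -0.5070628021419554 [-3.55285111  1.31473876  2.78312673] 0.4607471161457741
0.07571509686199253 yaw expected if handle centred: -28.297390913934464
```

```bash
python3 - <<'E'
from h import *
hub=np.array([.5395,.1547]);r=get_state()['eef_pos'][:2]-hub;a=np.arctan2(r[1],r[0]);d=np.radians(7);R=.0755
for k in range(16):
    v=R*np.array([np.cos(a+(k+1)*d)-np.cos(a+k*d),np.sin(a+(k+1)*d)-np.sin(a+k*d)])/.03
    print(k,v.round(2).tolist(), end=' ')
E
```

```text
0 [0.23, -0.21] 1 [0.25, -0.18] 2 [0.27, -0.15] 3 [0.29, -0.11] 4 [0.3, -0.08] 5 [0.3, -0.04] 6 [0.31, -0.0] 7 [0.31, 0.04] 8 [0.3, 0.07] 9 [0.29, 0.11] 10 [0.27, 0.14] 11 [0.25, 0.17] 12 [0.23, 0.2] 13 [0.2, 0.23] 14 [0.17, 0.25] 15 [0.14, 0.27]
```

```bash
python3 -m handwheel '[{"delta_pos":[0.23,-0.21,0],"dr":[0,0,7]},{"delta_pos":[0.25,-0.18,0],"dr":[0,0,7]},{"delta_pos":[0.27,-0.15,0],"dr":[0,0,7]},{"delta_pos":[0.29,-0.11,0],"dr":[0,0,7]},{"delta_pos":[0.3,-0.08,0],"dr":[0,0,7]},{"delta_pos":[0.3,-0.04,0],"dr":[0,0,7]},{"delta_pos":[0.31,0,0],"dr":[0,0,7]},{"delta_pos":[0.31,0.04,0],"dr":[0,0,7]}]'
python3 -m handwheel '[{"delta_pos":[0.3,0.07,0],"dr":[0,0,7]},{"delta_pos":[0.29,0.11,0],"dr":[0,0,7]},{"delta_pos":[0.27,0.14,0],"dr":[0,0,7]},{"delta_pos":[0.25,0.17,0],"dr":[0,0,7]},{"delta_pos":[0.23,0.2,0],"dr":[0,0,7]},{"delta_pos":[0.2,0.23,0],"dr":[0,0,7]},{"delta_pos":[0.17,0.25,0],"dr":[0,0,7]},{"delta_pos":[0,0,0],"dr":[0,0,0]}]'
python3 - <<'E'
from h import *
im=grab_frame('wrist');cv2.imwrite('pics/w5.png',im[:,:,::-1])
c=calibration('wrist')
for n,z in (('blue_hub',.194),('blue_grip_mid',.241)):
    for d in mark_of('wrist',n)[:2]: print(n,d,ray(c,d['location'],z))
s=get_state();print(s['t'],s['eef_pos'],np.degrees(s['ee_rot'][2]),s['force'],s['q'])
hub=np.array([.5395,.1547]);r=s['eef_pos'][:2]-hub;A=np.arctan2(r[1],r[0])
print(np.hypot(*r),'handle ang',np.degrees(A)+17.4)
E
```

```text
t: 8.8
eef_pos: [0.5518, 0.0786, 0.2444]
ee_rot: [3.141, 0.004, 0.475]
force: [-5.9, -4.2, 5.7]
width: 0.0005
gripper_force: 3.7
t: 9.6
eef_pos: [0.6046, 0.1145, 0.2445]
ee_rot: [-3.141, 0.002, 1.329]
force: [-1.5, -3.1, 3.4]
width: 0.0008
gripper_force: 2.0
blue_hub {'location': [148.6, 202.3], 'conf': 0.77} [0.54076858 0.15727681]
9.75 [0.6042849  0.11454662 0.24439402] 75.95462506010676 [-0.91761808 -3.27573722  1.75752377] [ 5.04680055e-01  2.61889550e-01 -1.28721417e-01  3.68390274e-04
 -1.18054815e+00  2.39163435e+00]
0.07621927049801604 handle ang -14.390445243199764
```

```bash
python3 -m handwheel '[{"delta_pos":[-0.17,-0.65,0],"dr":[0,0,0]},{"delta_pos":[-0.17,-0.65,0],"dr":[0,0,0]},{"delta_pos":[0,0,0.4],"dr":[0,0,-8.5]},{"delta_pos":[0,0,0.3],"dr":[0,0,-8.5]},{"delta_pos":[0,0,0],"dr":[0,0,-8.5]},{"delta_pos":[0,0,0],"dr":[0,0,-8.5]},{"delta_pos":[0,0,0],"dr":[0,0,-8.5]},{"delta_pos":[0,0,0],"dr":[0,0,-8.5]},{"delta_pos":[0,0,0],"dr":[0,0,-8.5]},{"delta_pos":[0,0,0],"dr":[0,0,-8.5]}]'
python3 -m handwheel '[{"delta_pos":[0,0,0],"dr":[0,0,-8.5]},{"delta_pos":[0,0,0],"dr":[0,0,-8.5]},{"delta_pos":[0,0,0],"dr":[0,0,-8.5]},{"delta_pos":[0,0,0],"dr":[0,0,-8.5]},{"delta_pos":[0,0,0],"dr":[0,0,-8.5]},{"delta_pos":[0,0,0],"dr":[0,0,-8.5]},{"delta_pos":[0,0,0],"dr":[0,0,-8.5]},{"delta_pos":[0,0,0],"dr":[0,0,-8.5]},{"delta_pos":[0,0,0],"dr":[0,0,-8.5]},{"delta_pos":[0,0,0],"dr":[0,0,-8.5]}]'
python3 -m handwheel '[{"delta_pos":[0,0,0],"dr":[0,0,-8.5]},{"delta_pos":[0,0,0],"dr":[0,0,-8.5]},{"delta_pos":[0,0,0],"dr":[0,0,-8.5]},{"delta_pos":[0,0,-0.3],"dr":[0,0,-1.5]},{"delta_pos":[0,0,-0.3],"dr":[0,0,0]},{"delta_pos":[0,0,0],"dr":[0,0,0]}]'
python3 - <<'E'
from h import *
im=grab_frame('top');cv2.imwrite('pics/t2.png',cv2.resize(im[120:260,170:360,::-1],None,fx=4,fy=4)[:560,:760])
c=calibration('top')
for n,z in (('blue_hub',.194),('blue_grip_mid',.241)):
    for d in mark_of('top',n)[:2]: print(n,d,ray(c,d['location'],z))
s=get_state();p=s['eef_pos'][:2];print(s['t'],s['eef_pos'],np.degrees(s['ee_rot'][2]),s['force'],s['q'])
hub=np.array([.5395,.1547]);f=np.radians(-14.4);t=np.array([-np.sin(f),np.cos(f)])
q=hub+.072*np.array([np.cos(f),np.sin(f)])-.0225*t; print('to contact',(q-p)/.03)
a=np.arctan2(*(q-hub)[::-1]);d=np.radians(7)
for k in range(13):
    v=.0755*np.array([np.cos(a+(k+1)*d)-np.cos(a+k*d),np.sin(a+(k+1)*d)-np.sin(a+k*d)])/.03
    print(k,v.round(2).tolist(), end=' ')
E
```

```text
t: 10.75
eef_pos: [0.5937, 0.0747, 0.2653]
ee_rot: [-3.141, -0.0, 0.135]
force: [0.4, 0.6, -0.3]
width: 0.0005
gripper_force: 0.0
t: 11.75
eef_pos: [0.5938, 0.0747, 0.2653]
ee_rot: [-3.141, 0.001, -1.348]
force: [0.5, 0.3, 0.3]
width: 0.0008
gripper_force: 0.0
t: 12.35
eef_pos: [0.5932, 0.0752, 0.2452]
ee_rot: [3.139, -0.001, -1.809]
force: [0.1, -0.8, -0.3]
width: 0.0002
gripper_force: 0.0
blue_hub {'location': [229.2, 187.8], 'conf': 0.92} [0.5379298  0.14656604]
blue_grip_mid {'location': [233.3, 157.9], 'conf': 0.55} [0.61818836 0.13212964]
12.5 [0.594335   0.07572556 0.24721429] -103.67946922401951 [-0.19575896  0.2315519  -0.18029484] [ 4.52643359e-01  2.34081536e-01 -1.59414852e-01  8.87081671e-05
 -1.17762373e+00 -6.91429162e-01]
to contact [0.31024867 1.30918816]
0 [0.15, 0.27] 1 [0.11, 0.29] 2 [0.08, 0.3] 3 [0.04, 0.3] 4 [0.0, 0.31] 5 [-0.04, 0.31] 6 [-0.07, 0.3] 7 [-0.11, 0.29] 8 [-0.14, 0.27] 9 [-0.18, 0.25] 10 [-0.2, 0.23] 11 [-0.23, 0.2] 12 [-0.25, 0.17]
```

View pics/t2.png

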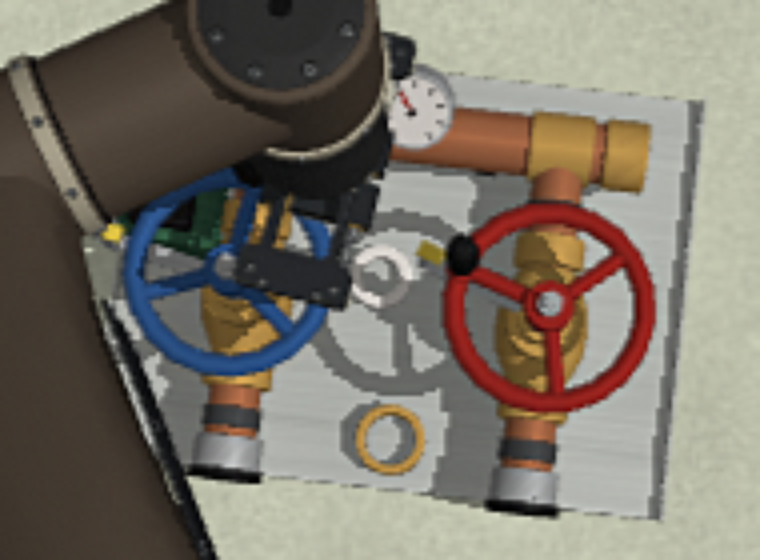

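The crop shows the red wheel unmoved, with its handle at its pointer (430,250). The blue pointer is at (110,232) and the gripper hides the blue handle. Now the last quarter, stopping about 10° short to measure.

```bash
python3 -m handwheel '[{"delta_pos":[0.08,0.33,0],"dr":[0,0,0]},{"delta_pos":[0.08,0.33,0],"dr":[0,0,0]},{"delta_pos":[0.08,0.33,0],"dr":[0,0,0]},{"delta_pos":[0.08,0.33,0],"dr":[0,0,0]},{"delta_pos":[0.15,0.27,0],"dr":[0,0,7]},{"delta_pos":[0.11,0.29,0],"dr":[0,0,7]},{"delta_pos":[0.08,0.3,0],"dr":[0,0,7]},{"delta_pos":[0.04,0.3,0],"dr":[0,0,7]},{"delta_pos":[0,0.31,0],"dr":[0,0,7]},{"delta_pos":[-0.04,0.31,0],"dr":[0,0,7]}]'
python3 -m handwheel '[{"delta_pos":[-0.07,0.3,0],"dr":[0,0,7]},{"delta_pos":[-0.11,0.29,0],"dr":[0,0,7]},{"delta_pos":[-0.14,0.27,0],"dr":[0,0,7]},{"delta_pos":[-0.18,0.25,0],"dr":[0,0,7]},{"delta_pos":[-0.2,0.23,0],"dr":[0,0,7]},{"delta_pos":[0,0,0],"dr":[0,0,0]},{"delta_pos":[0,0,0],"dr":[0,0,0]}]'
python3 - <<'E'
from h import *
s=get_state();p=s['eef_pos'][:2];print(s['t'],s['eef_pos'],np.degrees(s['ee_rot'][2]),s['force'])
hub=np.array([.5395,.1547])
for cam in ('wrist','scene','top'):
    im=grab_frame(cam);cv2.imwrite(f'pics/{cam}6.png',im[:,:,::-1]); c=calibration(cam)
    for n,z in (('blue_hub',.195),('blue_grip_mid',.242),('blue_mark',.19)):
        for d in mark_of(cam,n)[:2]:
            w=ray(c,d['location'],z)-hub; print(cam,n,np.round(d['location'],1),round(d['conf'],2),(w+hub).round(4),np.degrees(np.arctan2(w[1],w[0])).round(1),np.hypot(*w).round(4))
r=p-hub;print('handle est',np.degrees(np.arctan2(r[1],r[0]))+17.4,np.hypot(*r))
E
```

```text
t: 13.5
eef_pos: [0.6147, 0.1683, 0.2477]
ee_rot: [3.141, -0.003, -1.073]
force: [1.7, -6.6, 1.5]
width: 0.0004
gripper_force: 3.6
t: 14.2
eef_pos: [0.5938, 0.2096, 0.2479]
ee_rot: [-3.141, -0.001, -0.469]
force: [2.6, -1.6, 3.3]
width: 0.0005
gripper_force: 1.7
14.2 [0.59377298 0.20956043 0.24790895] -26.89103200294867 [ 2.60484908 -1.63404406  3.3031957 ]
wrist blue_grip_mid [281.  320.5] 0.44 [0.5746 0.2197] 61.6 0.0738
scene blue_hub [334.9 192.8] 0.87 [0.5337 0.1549] 177.7 0.0058
scene blue_hub [166.1 264.6] 0.42 [ 0.4698 -0.4586] -96.5 0.6172
scene blue_grip_mid [203.2 330.8] 0.6 [ 0.7633 -0.4981] -71.1 0.6901
scene blue_mark [361.2 191.4] 0.78 [0.5819 0.2375] 62.9 0.093
top blue_hub [227.5 186.8] 0.65 [0.5407 0.1516] -69.2 0.0033
top blue_grip_mid [272.7 199.3] 0.64 [0.4992 0.0148] -106.1 0.1456
top blue_mark [194.9 172.3] 0.78 [0.5835 0.2516] 65.6 0.1064
handle est 62.70841215562423 0.0771700935392048
```

View pics/wrist6.png

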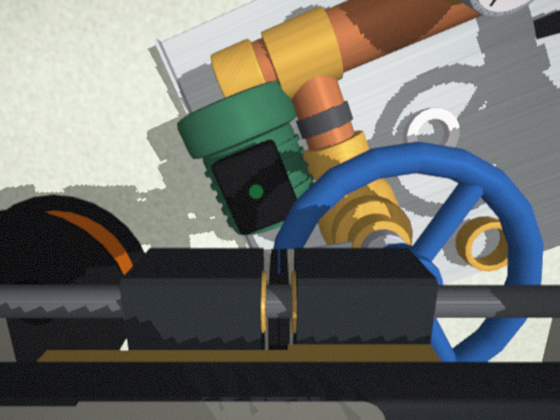

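```bash
python3 -m handwheel '[{"delta_pos":[-0.12,0.1,0],"dr":[0,0,3.5]},{"delta_pos":[-0.12,0.09,0],"dr":[0,0,3.5]},{"delta_pos":[0,0,0],"dr":[0,0,0]},{"delta_pos":[0,0,0],"dr":[0,0,0]}]'
python3 -m handwheel '[{"delta_pos":[0.45,-0.16,0],"dr":[0,0,0]},{"delta_pos":[0.45,-0.16,0],"dr":[0,0,0]},{"delta_pos":[0,0,1],"dr":[0,0,0]},{"delta_pos":[0,0,1],"dr":[0,0,0]},{"delta_pos":[0,0,1],"dr":[0,0,0]},{"delta_pos":[0,0,1],"dr":[0,0,0]},{"delta_pos":[0,0,1],"dr":[0,0,0]}]'
python3 -m handwheel '[{"delta_pos":[-0.85,0.3,0],"dr":[0,0,0]},{"delta_pos":[-0.85,0.3,0],"dr":[0,0,0]},{"delta_pos":[-0.85,0.3,0],"dr":[0,0,0]},{"delta_pos":[-0.85,0.3,0],"dr":[0,0,0]},{"delta_pos":[-0.85,0.3,0],"dr":[0,0,0]},{"delta_pos":[0,0,0],"dr":[0,0,0]},{"delta_pos":[0,0,0],"dr":[0,0,0]}]'
python3 - <<'E'
from h import *
s=get_state();print(s['t'],s['eef_pos'],np.degrees(s['ee_rot'][2]),s['force'])
hub=np.array([.5395,.1547])
im=grab_frame('wrist');cv2.imwrite('pics/w7.png',im[:,:,::-1]); c=calibration('wrist')
for n,z in (('blue_hub',.195),('blue_grip_mid',.242),('blue_mark',.19)):
    for d in mark_of('wrist',n)[:2]:
        w=ray(c,d['location'],z)-hub; print(n,np.round(d['location'],1),round(d['conf'],2),(w+hub).round(4),np.degrees(np.arctan2(w[1],w[0])).round(1),np.hypot(*w).round(4))
E
```

```text
t: 15.2
eef_pos: [0.5862, 0.2147, 0.2475]
ee_rot: [-3.141, -0.0, -0.346]
force: [4.0, -3.0, 3.7]
width: 0.0006
gripper_force: 2.4
t: 15.9
eef_pos: [0.6135, 0.2049, 0.3977]
ee_rot: [3.141, 0.002, -0.346]
force: [-0.2, -0.4, -0.6]
width: 0.0007
gripper_force: 0.0
t: 16.6
eef_pos: [0.4856, 0.2505, 0.3973]
ee_rot: [3.142, 0.001, -0.344]
force: [0.3, 0.2, 0.4]
width: 0.0005
gripper_force: 0.0
16.6 [0.48560749 0.25046684 0.39728684] -19.729457200492966 [0.28419187 0.24997499 0.38099917]
blue_hub [354.9  96.5] 0.72 [0.5417 0.1575] 51.3 0.0036
blue_grip_mid [277.5  91.6] 0.9 [0.5677 0.2234] 67.7 0.0743
blue_mark [252.4 104.2] 0.91 [0.5673 0.2486] 73.5 0.0979
blue_mark [ 99.2 137.1] 0.66 [0.5886 0.3974] 78.6 0.2476
```

View pics/w7.png

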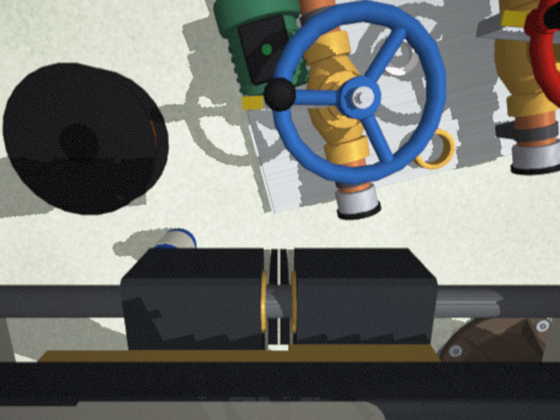

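The wheel is almost home: the handle is at (280,95) and the pointer at (252,103), seen from the hub at (358,97). I'll measure the spoke direction against the initial pictures.

```bash
cat > sp.py <<'E'
from h import *
# cameras for old pictures rebuilt from the TCP poses: wrist camera is rigid on the tool
from scipy.spatial.transform import Rotation as Ro
c=calibration('wrist');s=get_state()
T=lambda p,e:np.block([[Ro.from_euler('xyz',e).as_matrix(),np.array(p)[:,None]],[np.zeros((1,3)),1]])
E0=np.array(c['extrinsics'])@T(s['eef_pos'],s['ee_rot'])
def cam(p,e): d=dict(c); d['extrinsics']=E0@np.linalg.inv(T(p,e)); return d
def spoke(f,c,z):
    hsv=cv2.cvtColor(cv2.imread('pics/'+f),cv2.COLOR_BGR2HSV); m=cv2.inRange(hsv,(100,110,40),(120,255,255)); p=P(c)
    def samp(h,r,a):
        X=p@np.r_[h[0]+r*np.cos(a),h[1]+r*np.sin(a),z,1]; u,v=np.round(X[:2]/X[2]).astype(int)
        return 0<=v<420 and 0<=u<560 and m[v,u]>0
    h=np.array([.54,.155])
    for _ in range(4):
        pts=[]
        for a in np.arange(0,2*np.pi,.04):
            o=[r for r in np.arange(.062,.095,.0005) if samp(h,r,a)]
            if o and .076<max(o)<.09: pts.append(h+max(o)*np.array([np.cos(a),np.sin(a)]))
        pts=np.array(pts); h=least_squares(lambda x:np.hypot(*(pts-x[:2]).T)-x[2],[*h,.08],loss='soft_l1',f_scale=.001).x[:2]
    A=np.radians(np.arange(55,95,.25)); res=[]
    for r in np.arange(.028,.055,.002):
        g=[a for a in A if samp(h,r,a)]
        if g: res.append(np.degrees(np.mean(g)))
    y=cv2.inRange(hsv,(22,150,120),(33,255,255)); v,u=np.nonzero(y); w=np.array([ray(c,(a,b),.19)-h for a,b in zip(u,v)])
    k=(abs(np.hypot(*w.T)-.0975)<.015)&(abs(np.degrees(np.arctan2(w[:,1],w[:,0]))-73)<14); w=w[k].mean(0) if k.any() else [0,0]
    print(f,'hub',h.round(4),'spoke',np.round([np.median(res),np.std(res)],2),'mark',np.degrees(np.arctan2(w[1],w[0])).round(2),np.hypot(*w).round(4),k.sum())
E
python3 - <<'E'
from sp import *
spoke('w1.png',cam([.51476,.08478,.39549],[-3.14137,-.00012,2.85081]),.19)
spoke('w2.png',cam([.6051,.2081,.2451],[-3.141,0,2.849]),.19)
spoke('w7.png',c,.195)
E
```

```text
w1.png hub [0.5406 0.1525] spoke [72.62  0.55] mark 75.25 0.0993 60
w2.png hub [0.5404 0.1512] spoke [73.75  0.22] mark 73.29 0.0982 751
w7.png hub [0.5399 0.1548] spoke [69.62  0.22] mark 72.39 0.0972 258
```

The spoke stands at 69.6° and the pointer at about 73.3°, so 3.6° is left. I'll retrace and push that much.

```bash
python3 -m handwheel '[{"delta_pos":[0.85,-0.3,0],"dr":[0,0,0]},{"delta_pos":[0.85,-0.3,0],"dr":[0,0,0]},{"delta_pos":[0.85,-0.3,0],"dr":[0,0,0]},{"delta_pos":[0.85,-0.3,0],"dr":[0,0,0]},{"delta_pos":[0.85,-0.3,0],"dr":[0,0,0]},{"delta_pos":[0,0,0],"dr":[0,0,0]},{"delta_pos":[0,0,0],"dr":[0,0,0]}]'
python3 -m handwheel '[{"delta_pos":[0,0,-1],"dr":[0,0,0]},{"delta_pos":[0,0,-1],"dr":[0,0,0]},{"delta_pos":[0,0,-1],"dr":[0,0,0]},{"delta_pos":[0,0,-1],"dr":[0,0,0]},{"delta_pos":[0,0,-1],"dr":[0,0,0]},{"delta_pos":[-0.2,0.07,0],"dr":[0,0,0]},{"delta_pos":[-0.35,0.12,0],"dr":[0,0,0]},{"delta_pos":[-0.35,0.13,0],"dr":[0,0,0]},{"delta_pos":[0,0,0],"dr":[0,0,0]}]'
python3 -m handwheel '[{"delta_pos":[-0.06,0.05,0],"dr":[0,0,1.8]},{"delta_pos":[-0.06,0.04,0],"dr":[0,0,1.8]},{"delta_pos":[0,0,0],"dr":[0,0,0]},{"delta_pos":[0,0,0],"dr":[0,0,0]}]'
```

```text
t: 17.5
eef_pos: [0.6137, 0.2045, 0.396]
ee_rot: [3.14, 0.001, -0.347]
force: [-0.4, -0.2, 0.4]
width: 0.0005
gripper_force: 0.0
t: 18.4
eef_pos: [0.5855, 0.2157, 0.25]
ee_rot: [-3.139, -0.003, -0.343]
force: [1.7, -0.1, -1.3]
width: 0.0005
gripper_force: 0.7
t: 18.8
eef_pos: [0.5836, 0.2176, 0.2488]
ee_rot: [-3.14, -0.003, -0.281]
force: [3.7, -2.7, 2.9]
width: 0.0005
gripper_force: 2.4
```

```bash
python3 -m handwheel '[{"delta_pos":[0.45,-0.16,0],"dr":[0,0,0]},{"delta_pos":[0.45,-0.16,0],"dr":[0,0,0]},{"delta_pos":[0,0,1],"dr":[0,0,0]},{"delta_pos":[0,0,1],"dr":[0,0,0]},{"delta_pos":[0,0,1],"dr":[0,0,0]},{"delta_pos":[0,0,1],"dr":[0,0,0]},{"delta_pos":[0,0,1],"dr":[0,0,0]}]'
python3 -m handwheel '[{"delta_pos":[-0.85,0.3,0],"dr":[0,0,0]},{"delta_pos":[-0.85,0.3,0],"dr":[0,0,0]},{"delta_pos":[-0.85,0.3,0],"dr":[0,0,0]},{"delta_pos":[-0.85,0.3,0],"dr":[0,0,0]},{"delta_pos":[-0.85,0.3,0],"dr":[0,0,0]},{"delta_pos":[0,0,0],"dr":[0,0,0]},{"delta_pos":[0,0,0],"dr":[0,0,0]}]'
python3 - <<'E'
from sp import *
im=grab_frame('wrist');cv2.imwrite('pics/w8.png',im[:,:,::-1])
spoke('w8.png',calibration('wrist'),.195)
E
```

```text
t: 19.5
eef_pos: [0.61, 0.2075, 0.3978]
ee_rot: [3.141, 0.001, -0.282]
force: [0.8, -0.5, -0.7]
width: 0.0002
gripper_force: 0.0
t: 20.2
eef_pos: [0.4821, 0.2531, 0.3974]
ee_rot: [-3.142, 0.0, -0.281]
force: [0.0, 0.2, -0.4]
width: 0.0005
gripper_force: 0.0
w8.png hub [0.5398 0.1551] spoke [72.25  0.19] mark 72.5 0.0977 271
```

View pics/w8.png

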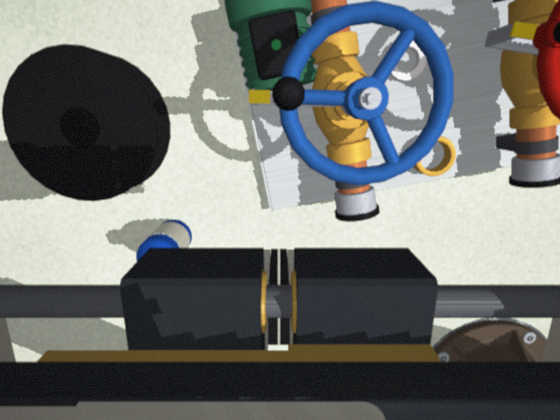

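In this view the handle (288,93), spoke and pointer (259,97) lie on one radius: spoke 72.3°, pointer 72.5°. The red wheel and loose parts are undisturbed and the arm is clear.

```bash
python3 -c "
from station import *
print(job_done())"
```

```text
the job is handed in; nothing more can be done
None
```

The blue valve is open one full turn counter-clockwise: its handle is back beside the yellow pointer, about 0.3° short by the last picture. The red wheel still looks shut, the arm is clear of everything, and the job is handed in (last move ended at 20.2 s of 56 s).

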